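# Weigh a carton of fittings on the spring scale

## Robot

A 6-joint arm with a two-finger parallel gripper is mounted at the origin on a cart in front of the work surface, level with it; the furniture and walls round the work are solid. World frame = base frame: x ahead of the robot, y to its left, z up, the work surface at z = 0. Lengths are in m, angles in degrees, forces in N, time in s.
With the tool pointing down it reaches from about 0.25 to 0.725 m from the base axis. Payload 9.7 kg.
Tool frame: the origin (TCP) lies midway between the tips of the shut fingers; the grasp point (between the pads) lies 19 mm behind it; z points along the fingers, y is the line along which they close (so a half turn about z gives the same grasp; the last joint's range is limited). The gripper opens to 85 mm and grips with 20 to 120 N. Pads are 22 mm wide; open, the fingers measure 114 mm over their backs; the gripper's body (76 mm by 85 mm) begins 54 mm behind the grasp point. The pads swing forward as they close: fully open they stand 13 mm farther back than shut.
Start: joints at [67.895, 4.979, 10.078, 95.1, 0, 90], TCP at [0.207, 0.51, 0.231] pointing down, gripper open.
Joint ranges: [-179.16, 179.16], [-48.56, 103.87], [-65.8, 70.77], [-126.05, 130.52], [-82.76, 87.17], [-180, 180]. Speed limits (degrees/s): [127.2, 127.2, 147.25, 180, 180, 180].

## Interface

Orientations are given as [roll, pitch, yaw] about the fixed x, y, z axes, in that order (R = Rz(yaw) Ry(pitch) Rx(roll)).
In Python, from workcell import bot gives the robot as it stands.
- The arm moves only by the shell command python3 -m crank 'ROWS' [FORCE]. ROWS is JSON, a list of rows, each an object with "gripper": the finger opening in mm, from 0 to 85.4; "travel": the shift along the tool's x, y, z in mm, a list of three; "twist": the turn, a rotation vector about the tool's x, y, z in rad, a list of three. In form: [{"gripper": gripper, "travel": [tx, ty, tz], "twist": [rx, ry, rz]}, ...]. A call has 1 to 12 rows; each row shifts and turns the commanded pose from where the row before left it, along the tool's axes as they then stand; what a row does not reach is not made up. A row lasts 1/8 s, in which the tool goes at most 62.5 mm and 10.7 degrees, less where a joint would pass 70% of its speed; a pose out of reach is approached as far as the arm can. A call is refused whole if a number of a shift passes 62.5 or a number of a turn 0.188, either way. A call with a gripper value outside its range is refused whole. The fingers move at their own pace and stop on an object; FORCE is the grip in N (left out, the last holds). Time passes only in rows, so rows that do not move let the fingers close. It gives the time, the measured TCP pose, the force, the opening and the grip force at its end, in the units of the state.
- bot.get_obs(): the state, without advancing time (a new reading comes with each control period).
- bot.camera(name): name is "side" or "top"; returns the picture (420x560x3 uint8, red, green, blue); there is no depth.
- bot.calibration(name): a dict with "vfov" (degrees; the focal length in pixels is half the picture's height over the tangent of half this angle, whatever the lens; pixels are square), "cx", "cy" (the principal point, pixels), "k1" (the pictures are not rectified: a ray, as slopes to the right and down, at radius r is drawn at 1 + k1 r^2 times it, then the intrinsics apply), "camera_from_world" (4x4, takes a point from world to camera coordinates). Camera axes: x right, y down, z forward; pixel columns grow to the right and rows downward; lengths in m; the calibration is good to about 2 mm. A picture is of the moment at which its call begins. calibration takes no time and is no camera call.
- bot.job_done(): hands the job in; it is judged then, once.
The state is a dict: "time": time; "q": joint angles; "qd": joint speeds; "joint_efforts": joint torques, N m; "ee_pos": TCP position; "tcp_rot": TCP orientation; "wrist_force": force on the tool from outside, world axes, zero at the start; "torque": the same for the moment, N m; "opening": finger opening in m; "grasp_force": force on a finger pad.
Only numpy, scipy, OpenCV 4.12 (cv2) and the standard library are available. Lean on these libraries where they do the work, as an engineer would, in place of code of your own. Each camera call takes 0.05 s, during which the arm holds its last target. There are 200 camera calls.

## Task

Weigh the carton of fittings: lift the orange tote it stands in by its wooden grip and hang the tote's steel bar in both hooks of the spring scale. Let the load down slowly and keep hold until the scale alone carries all of the weight, so that on letting go the pointer neither drops nor springs up, then leave the tote hanging at rest with the carton in it. Do not push the scale into its red zone or jerk it, and leave the tape measure, the pencil and the sanding block where they are.

Things in the scene. Friction and masses are not known exactly. Their poses are not given: they have to be found in the camera images.
- tote: Orange open tote, 100 x 138 mm, 40 high, on the table. Origin: centre of underside; y along its long side, z up. A fixed steel bail rises at y = +-69 mm to a level bar (10 mm round, along y, axis 140 mm up). The bar's middle 52 mm wears a wooden grip 18 mm wide (x) and 18 high. Tote 0.25 kg; with the carton 0.33 to 0.80 kg, unknown, different at each start.
- tote_bar (a point): Centre of the wooden grip, on the axis of the bail's bar, 140 mm above the tote's underside; axes as the tote's. To hang it, bring the bar over the hooks from the stand's front (-x): from the sides or behind, bail or tote would strike the hooks. Held by the grip between the hooks, it can be let go and the hand drawn straight up.
- carton: Small blue and white carton with red edge, 104 x 71 x 54 mm, filled with fittings (weight unknown, 0.08 to 0.55 kg). It stands loose in the tote, its top 58 mm above the tote's underside. Origin: centre of its underside; its long side (own x) lies along the tote's y.
- scale_stand: Spring scale stand, fixed. Origin: on the table right below the hook notches; x from the notches to the mast, y across. Steel mast with blue cap (36 mm across, top 355 mm up) 125 mm behind the notches (+x); grey foot 12 mm high with bars below the hooks at y = +-90 mm; white plate beside the mast (y 45 to 100 mm) with a black tick each 100 g and a red zone at its lower end.
- hook_seat (a point): Midway between the hooks, where the seated bar's axis lies; moves with the hooks, 281 mm up when unloaded; axes as the stand's. The hooks, 8 mm wires at y = +-45 mm (74 mm free between), run from the blue carriage toward -x, each with an open V notch 48 mm wide along x, 18 deep, that guides the bar in. Wires and tips end 17 mm above this point: a bar axis 23 mm above it clears them.
- hook (a joint): Travel of hooks and red pointer down the mast (m): 0 unloaded, grows downward 12.3 mm per 100 g hung on (spring 80 N/m, lightly damped, no lock). Red zone from 0.115, stop at 0.125. Delicate: it must never travel faster than 0.07 m/s up or down, also just after letting go, which allows about 0.6 N left unbalanced at that moment.
- tape_measure: Yellow tape measure, 60 x 80 x 66 mm high, loose on the table between tote and stand. Origin: centre of its underside. Leave alone.
- pencil: Red flat carpenter's pencil, 178 x 44 x 9 mm with its turn, loose on the table. Origin: centre of its underside. Leave alone.
- sanding_block: Brown sanding block, 126 x 97 x 24 mm, loose on the table. Origin: centre of its underside. Leave alone.
Mind the look-alikes: they are no part of the job. Of the things that look like the tote, the larger one is meant.

How it is judged:
By the outcome, as a careful person would: the job done as asked, in the order asked, and still so for the second after the job is handed in, with the robot touching nothing.
It also fails if it takes over 64 s, if anything falls off the work surface, if the arm or the gripper's body presses on something with over 40 N, if the wrist force passes 120 N, or if a joint passes its speed limit or range.

## Working session

There is one attempt and no reset: what is moved stays moved. The work goes in short steps, Python scripts to look and compute and a shell command to move; the robot and the scene stay as the last step left them, time stands still between calls to the robot, and variables do not carry over. Pictures are saved under pics/ and viewed, at most 11 in all, crops included, and the job is handed in when it is done.

```bash
ls; mkdir -p pics; python3 - <<'E'
from workcell import bot
import cv2
for n in("side","top"):
    im=bot.camera(n); cv2.imwrite(f"pics/{n}0.png",im[:,:,::-1])
    print(n,bot.calibration(n))
o=bot.get_obs();print(o)
E
```

```text
pics
side {'vfov': 51.787422005843794, 'cx': 279.35295759436593, 'cy': 213.96040793000228, 'k1': -0.045050622530178365, 'camera_from_world': array([[ 9.20062656e-01, -3.91770431e-01,  7.99013464e-04,
        -5.05069612e-01],
       [-2.11410711e-01, -4.98207540e-01, -8.40889267e-01,
         2.64637996e-01],
       [ 3.29833625e-01,  7.73501892e-01, -5.41206618e-01,
         7.93692081e-01],
       [ 0.00000000e+00,  0.00000000e+00,  0.00000000e+00,
         1.00000000e+00]])}
top {'vfov': 52.38626225618571, 'cx': 269.5145623025558, 'cy': 217.10693220324316, 'k1': -0.11953685916865624, 'camera_from_world': array([[ 0.00391131, -0.99993847,  0.01038065, -0.02355993],
       [-0.9971507 , -0.00468201, -0.07528984,  0.59377287],
       [ 0.07533381, -0.01005659, -0.99710766,  1.16476728],
       [ 0.        ,  0.        ,  0.        ,  1.        ]])}
{'time': 0.1, 'q': array([6.78956386e+01, 5.01117314e+00, 1.00395855e+01, 9.51006028e+01,
       1.07981402e-03, 9.00022775e+01]), 'qd': array([-0.00787847, -0.23570347,  0.02680054,  0.03732191,  0.05002439,
        0.03448149]), 'joint_efforts': array([-8.05837153e-04, -5.21559405e+01,  4.65653515e+01,  1.60222419e-02,
       -1.18506414e-04, -2.58292852e-05]), 'ee_pos': array([0.20687964, 0.50938616, 0.23062833]), 'tcp_rot': array([-1.79927810e+02, -1.07694357e-03,  1.57893360e+02]), 'wrist_force': array([-0.21746671,  0.59785045, -0.82909446]), 'torque': array([-0.02639444,  0.03813391, -0.0297341 ]), 'grasp_force': 0.0, 'opening': 0.08527848819432864}
```

View pics/top0.png

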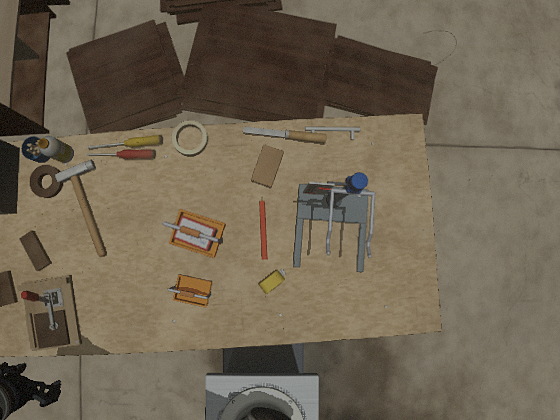

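View pics/side0.png

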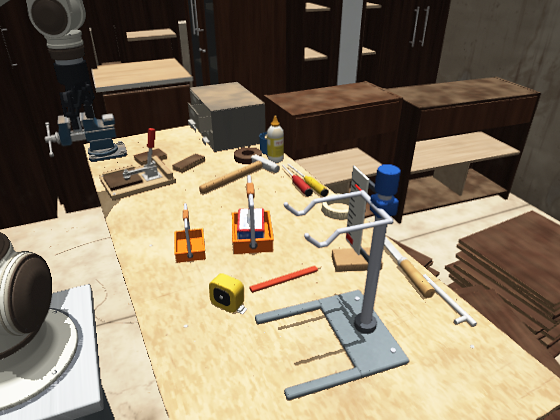

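The top view shows two orange totes. One at (196,232) is larger and has the blue/white carton; the other at (192,290) is small and empty. The larger one with the carton fits the description. The stand's feet are around (298–365, 190–268), the blue cap is at (357,182), the tape at (271,281), the pencil at (263,230), and the sanding block at (267,167). I'll confirm this in an enlarged crop.

```bash
cat > h.py <<'E'
from workcell import bot
import numpy as np, cv2
def cal(n):
    c=bot.calibration(n); f=210/np.tan(np.radians(c['vfov']/2))
    return np.array([[f,0,c['cx']],[0,f,c['cy']],[0,0,1]]),np.array([c['k1'],0,0,0.]),c['camera_from_world']
def ray(n,p):
    K,d,T=cal(n); u=cv2.undistortPoints(np.array([[p]],float),K,d)[0,0]
    R=T[:3,:3]; v=R.T@np.array([*u,1]); return -R.T@T[:3,3], v/np.linalg.norm(v)
def plane(n,p,z):
    o,v=ray(n,p); return o+v*(z-o[2])/v[2]
def tri(pt,ps):
    A=np.zeros((3,3));b=np.zeros(3);L=[]
    for n,p in(("top",pt),("side",ps)):
        o,v=ray(n,p);M=np.eye(3)-np.outer(v,v);A+=M;b+=M@o;L.append((o,v))
    X=np.linalg.solve(A,b); return X,[np.linalg.norm(np.cross(X-o,v)) for o,v in L]
def proj(n,X):
    K,d,T=cal(n); return cv2.projectPoints(np.array([X],float).reshape(-1,3),cv2.Rodrigues(T[:3,:3])[0],T[:3,3],K,d)[0][:,0]
E
python3 - <<'E'
import cv2,numpy as np
t=cv2.imread("pics/top0.png");s=cv2.imread("pics/side0.png")
def crop(im,x,y,w,h,k):
    c=cv2.resize(im[y:y+h,x:x+w],None,fx=k,fy=k,interpolation=cv2.INTER_CUBIC)
    for i in range(-x%10,w,10): cv2.line(c,(i*k,0),(i*k,12 if (x+i)%50 else 30),(0,255,0),1)
    for i in range(-y%10,h,10): cv2.line(c,(0,i*k),(12 if (y+i)%50 else 30,i*k),(0,255,0),1)
    return c
a=crop(t,160,200,80,110,5);b=crop(t,290,165,80,110,5)
cv2.imwrite("pics/c1.png",np.hstack([a,b]))
a=crop(s,165,170,115,100,3);b=crop(s,250,160,150,240,2)
a=crop(s,160,170,120,100,4);b=crop(s,280,160,80,100,4)
cv2.imwrite("pics/c2.png",np.hstack([a,b]))
E
```

```text
(no output)
```

View pics/c1.png

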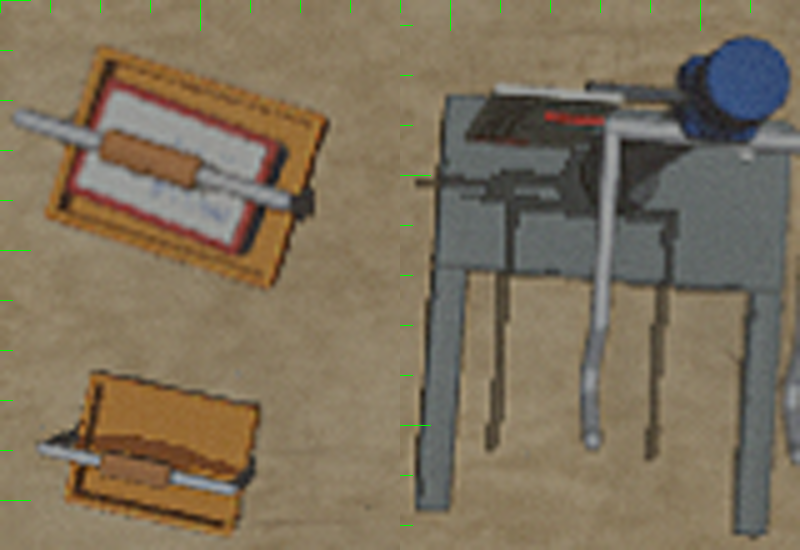

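View pics/c2.png

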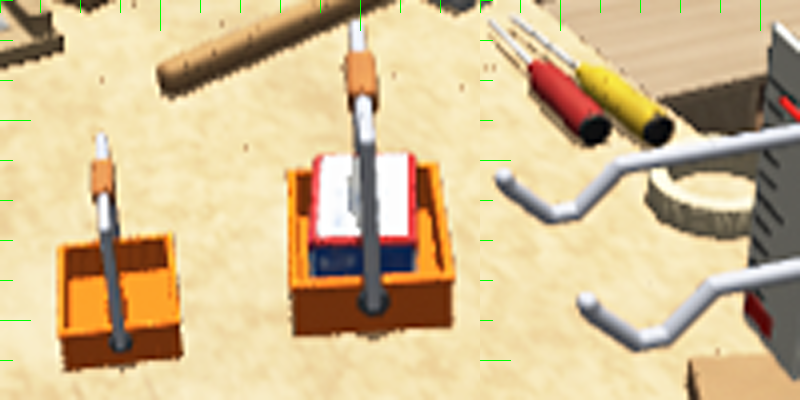

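Confirmed: the larger tote at (190,232) in top and (250,190) in side holds the blue/white carton, and the smaller look-alike is empty. I'll triangulate the grip, bar and hooks from these views.

```bash
python3 - <<'E'
from h import *
np.set_printoptions(precision=4,suppress=True)
P=lambda *a:print(*a)
P("grip",*tri((190.3,231.8),(250.2,189.5)), plane("top",(190.3,231.8),.149))
a=plane("top",(163,223.6),.14);b=plane("top",(221,240.8),.14);P("bar",a,b,(a+b)/2,np.linalg.norm(a-b),np.degrees(np.arctan2(*(a-b)[[1,0]]))-90)
# tote mask in top
t=cv2.imread("pics/top0.png");hsv=cv2.cvtColor(t,cv2.COLOR_BGR2HSV)
m=cv2.inRange(hsv,(8,150,60),(22,255,255));m[:200]=0;m[262:]=0;m[:,:150]=0;m[:,240:]=0
cs=max(cv2.findContours(m,cv2.RETR_EXTERNAL,2)[0],key=cv2.contourArea)
w=np.array([plane("top",p[0],.04)[:2] for p in cv2.convexHull(cs)])
r=cv2.minAreaRect((w*1000).astype(np.float32));P("rim rect",r)
la,lb=plane("top",(296.4,267),.012),plane("top",(360.3,271.8),.012)
P("legs",la,lb,np.linalg.norm(la-lb),"yaw",np.degrees(np.arctan2(*(la-lb)[[1,0]]))-90)
ta,tb=tri((328.2,254),(285.75,204.25)),tri((369.6,257),(306.75,235));P("tips",ta,tb)
d=ta[0]-tb[0];P(np.linalg.norm(d),"yaw",np.degrees(np.arctan2(d[1],d[0]))-90,(ta[0]+tb[0])/2)
P("notch",tri((328.2,242),(301.2,213)),plane("side",(301.2,213),.271),plane("side",(322,245),.271))
# cap
m=cv2.inRange(hsv,(100,150,50),(125,255,255));m[:,:300]=0;m[220:]=0
ys,xs=np.nonzero(m);P(xs.min(),xs.max(),ys.min(),ys.max())
P("cap",plane("top",(290+349/5,165+79/5),.355))
for c,l,u in(("tape",(22,120,60),(32,255,255)),("pencil",(0,170,80),(6,255,255))):
    m=cv2.inRange(hsv,l,u);m[:190]=0;m[310:]=0;m[:,:240]=0;m[:,290:]=0
    q=cv2.findNonZero(m);P(c,plane("top",q.reshape(-1,2).mean(0),.0))
E
```

```text
grip [0.5479 0.178  0.1412] [np.float64(0.0007950692997481892), np.float64(0.0007950692997481087)] [0.5468 0.1769 0.149 ]
bar [0.5674 0.248  0.14  ] [0.5251 0.1011 0.14  ] [0.5462 0.1745 0.14  ] 0.15287179555148378 -16.0452662243803
rim rect ((573.7589111328125, 170.00839233398438), (132.16006469726562, 43.33468246459961), 72.80323791503906)
legs [ 0.4555 -0.0966  0.012 ] [ 0.442  -0.2765  0.012 ] 0.1803203401384436 yaw -4.29667997020681
tips (array([ 0.4963, -0.1448,  0.2939]), [np.float64(0.001635419841868852), np.float64(0.0016354198418688255)]) (array([ 0.4897, -0.2342,  0.2947]), [np.float64(0.0014533194290984126), np.float64(0.0014533194290984885)])
0.08972237075928588 yaw -4.233626658246891 [ 0.493  -0.1895  0.2943]
notch (array([ 0.5224, -0.1481,  0.2728]), [np.float64(0.001733860361377115), np.float64(0.001733860361377056)]) [ 0.5254 -0.146   0.271 ] [ 0.516  -0.2366  0.271 ]
348 366 173 191
cap [ 0.6435 -0.2007  0.355 ]
tape [ 0.414  -0.0268  0.    ]
pencil [ 0.5668 -0.0033  0.    ]
```

```bash
python3 -m crank '[{"gripper":85,"travel":[-36.7,-15,0],"twist":[0,0,0]},{"gripper":85,"travel":[-36.7,-15,0],"twist":[0,0,0]},{"gripper":85,"travel":[-36.7,-15,0],"twist":[0,0,0]},{"gripper":85,"travel":[-36.7,-15,0],"twist":[0,0,0]},{"gripper":85,"travel":[-36.7,-15,0],"twist":[0,0,0]},{"gripper":85,"travel":[-36.7,-15,0],"twist":[0,0,0]},{"gripper":85,"travel":[-36.7,-15,0],"twist":[0,0,0]},{"gripper":85,"travel":[-36.7,-15,0],"twist":[0,0,0]},{"gripper":85,"travel":[-36.7,-15,0],"twist":[0,0,0]},{"gripper":85,"travel":[-36.7,-15,0],"twist":[0,0,0]},{"gripper":85,"travel":[-36.7,-15,0],"twist":[0,0,0]},{"gripper":85,"travel":[-36.7,-15,0],"twist":[0,0,0]}]' 80
python3 -m crank '[{"gripper":85,"travel":[0,0,0],"twist":[0,0,0.184]},{"gripper":85,"travel":[0,0,0],"twist":[0,0,0.184]},{"gripper":85,"travel":[0,0,0],"twist":[0,0,0.184]},{"gripper":85,"travel":[0,0,0],"twist":[0,0,0.184]},{"gripper":85,"travel":[0,0,0],"twist":[0,0,0.184]},{"gripper":85,"travel":[0,0,0],"twist":[0,0,0.184]},{"gripper":85,"travel":[0,0,0],"twist":[0,0,0.184]},{"gripper":85,"travel":[0,0,0],"twist":[0,0,0.184]},{"gripper":85,"travel":[0,0,0],"twist":[0,0,0]},{"gripper":85,"travel":[0,0,0],"twist":[0,0,0]}]'
```

```text
time: 1.6
ee_pos: [0.548, 0.176, 0.2309]
tcp_rot: [-180.0, -0.0, 157.9]
wrist_force: [0.3, 0.8, -0.4]
opening: 0.085
grasp_force: 0.0
time: 2.85
ee_pos: [0.5472, 0.1771, 0.2311]
tcp_rot: [-180.0, 0.0, 73.8]
wrist_force: [-0.6, 0.1, -0.7]
opening: 0.0853
grasp_force: 0.0
```

```bash
python3 -m crank '[{"gripper":85,"travel":[0,0,20],"twist":[0,0,0.008]},{"gripper":85,"travel":[0,0,25],"twist":[0,0,0]},{"gripper":85,"travel":[0,0,25],"twist":[0,0,0]},{"gripper":85,"travel":[0,0,25],"twist":[0,0,0]},{"gripper":85,"travel":[0,0,15],"twist":[0,0,0]},{"gripper":60,"travel":[0,0,0],"twist":[0,0,0]},{"gripper":45,"travel":[0,0,0],"twist":[0,0,0]},{"gripper":35,"travel":[0,0,0],"twist":[0,0,0]}]' 80
python3 - <<'E'
from h import *
s=bot.camera("side")[:,:,::-1];t=bot.camera("top")[:,:,::-1]
k=5
a=cv2.resize(s[150:270,205:285],None,fx=k,fy=k);b=cv2.resize(t[190:310,155:235],None,fx=k,fy=k)
cv2.imwrite("pics/g1.png",np.hstack([a,b]))
E
```

```text
time: 3.85
ee_pos: [0.5478, 0.1772, 0.1224]
tcp_rot: [179.9, -0.1, 73.1]
wrist_force: [0.0, -0.2, 0.1]
opening: 0.0352
grasp_force: 0.0
```

View pics/g1.png

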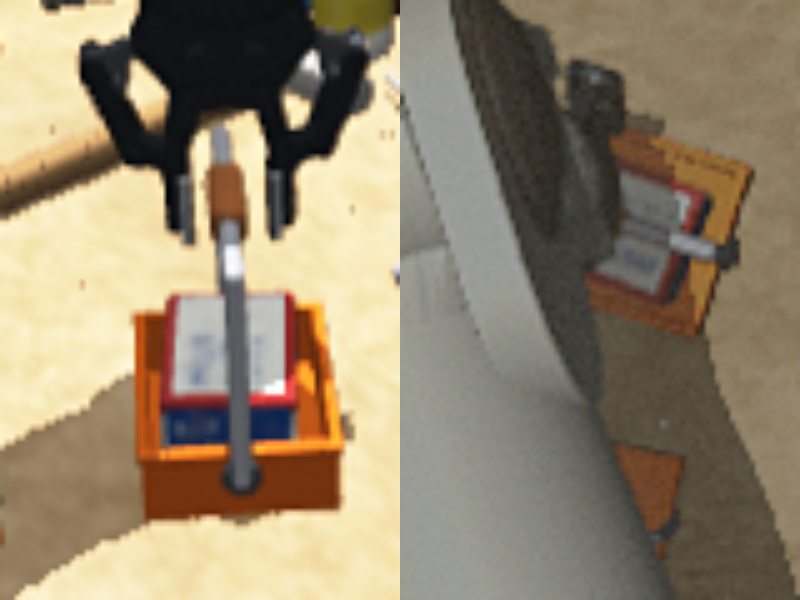

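The fingers straddle the wooden grip, at (250,190) in side, evenly. Next I close and lift slowly.

```bash
python3 -m crank '[{"gripper":20,"travel":[0,0,0],"twist":[0,0,0]},{"gripper":10,"travel":[0,0,0],"twist":[0,0,0]},{"gripper":5,"travel":[0,0,0],"twist":[0,0,0]},{"gripper":5,"travel":[0,0,0],"twist":[0,0,0]}]' 80
python3 -m crank '[{"gripper":5,"travel":[0,0,-2],"twist":[0,0,0]},{"gripper":5,"travel":[0,0,-3],"twist":[0,0,0]},{"gripper":5,"travel":[0,0,-5],"twist":[0,0,0]},{"gripper":5,"travel":[0,0,-8],"twist":[0,0,0]},{"gripper":5,"travel":[0,0,-8],"twist":[0,0,0]},{"gripper":5,"travel":[0,0,-6],"twist":[0,0,0]},{"gripper":5,"travel":[0,0,-3],"twist":[0,0,0]},{"gripper":5,"travel":[0,0,0],"twist":[0,0,0]},{"gripper":5,"travel":[0,0,0],"twist":[0,0,0]},{"gripper":5,"travel":[0,0,0],"twist":[0,0,0]},{"gripper":5,"travel":[0,0,0],"twist":[0,0,0]}]' 80
python3 -m crank '[{"gripper":5,"travel":[0,0,0],"twist":[0,0,0]}]'
```

```text
time: 4.45
ee_pos: [0.5472, 0.1772, 0.1217]
tcp_rot: [180.0, -0.0, 73.1]
wrist_force: [-3.5, 0.5, 5.3]
opening: 0.0168
grasp_force: 79.4
time: 5.82
ee_pos: [0.5472, 0.1771, 0.1561]
tcp_rot: [-180.0, 0.0, 73.1]
wrist_force: [-0.2, -0.1, -4.5]
opening: 0.0171
grasp_force: 78.1
time: 5.95
ee_pos: [0.5472, 0.1771, 0.1562]
tcp_rot: [-180.0, 0.0, 73.1]
wrist_force: [0.2, 0.3, -4.3]
opening: 0.0169
grasp_force: 78.1
```

```bash
python3 -m crank '[{"gripper":5,"travel":[0,0,-3],"twist":[0,0,0]},{"gripper":5,"travel":[0,0,-6],"twist":[0,0,-0.012]},{"gripper":5,"travel":[0,0,-10],"twist":[0,0,-0.024]},{"gripper":5,"travel":[0,0,-14],"twist":[0,0,-0.026]},{"gripper":5,"travel":[0,0,-16],"twist":[0,0,-0.026]},{"gripper":5,"travel":[0,0,-18],"twist":[0,0,-0.026]},{"gripper":5,"travel":[0,0,-18],"twist":[0,0,-0.026]},{"gripper":5,"travel":[0,0,-18],"twist":[0,0,-0.026]},{"gripper":5,"travel":[0,0,-16],"twist":[0,0,-0.026]},{"gripper":5,"travel":[0,0,-12],"twist":[0,0,-0.02]},{"gripper":5,"travel":[0,0,-8],"twist":[0,0,-0.01]},{"gripper":5,"travel":[0,0,-5],"twist":[0,0,0]}]'
python3 -m crank '[{"gripper":5,"travel":[0,-4,0],"twist":[0,0,0]},{"gripper":5,"travel":[0,-8,0],"twist":[0,0,0]},{"gripper":5,"travel":[0,-12,0],"twist":[0,0,0]},{"gripper":5,"travel":[0,-14,0],"twist":[0,0,0]},{"gripper":5,"travel":[-5,-14,0],"twist":[0,0,0]},{"gripper":5,"travel":[-10,-14,0],"twist":[0,0,0]},{"gripper":5,"travel":[-15,-12,0],"twist":[0,0,0]},{"gripper":5,"travel":[-20,-10,0],"twist":[0,0,0]},{"gripper":5,"travel":[-25,-8,0],"twist":[0,0,0]},{"gripper":5,"travel":[-25,-4,0],"twist":[0,0,0]},{"gripper":5,"travel":[-25,0,0],"twist":[0,0,0]},{"gripper":5,"travel":[-25,0,0],"twist":[0,0,0]}]'
python3 -m crank '[{"gripper":5,"travel":[-25,0,0],"twist":[0,0,0]},{"gripper":5,"travel":[-25,0,0],"twist":[0,0,0]},{"gripper":5,"travel":[-25,0,0],"twist":[0,0,0]},{"gripper":5,"travel":[-25,0,0],"twist":[0,0,0]},{"gripper":5,"travel":[-25,0,0],"twist":[0,0,0]},{"gripper":5,"travel":[-25,0,0],"twist":[0,0,0]},{"gripper":5,"travel":[-25,0,0],"twist":[0,0,0]},{"gripper":5,"travel":[-20,0,0],"twist":[0,0,0]},{"gripper":5,"travel":[-14,0,0],"twist":[0,0,0]},{"gripper":5,"travel":[-8,0,0],"twist":[0,0,0]},{"gripper":5,"travel":[-2,0,0],"twist":[0,0,0]},{"gripper":5,"travel":[0,0,0],"twist":[0,0,0]}]'
python3 - <<'E'
from h import *
s=bot.camera("side")[:,:,::-1]
cv2.imwrite("pics/side1.png",s);cv2.imwrite("pics/top1.png",bot.camera("top")[:,:,::-1])
cv2.imwrite("pics/s1.png",cv2.resize(s[130:330,230:430],None,fx=3,fy=3))
E
```

```text
time: 7.45
ee_pos: [0.5473, 0.1771, 0.3006]
tcp_rot: [180.0, -0.0, 85.8]
wrist_force: [0.3, 0.4, -4.0]
opening: 0.0165
grasp_force: 78.2
time: 8.95
ee_pos: [0.4355, 0.0342, 0.3005]
tcp_rot: [180.0, -0.0, 85.8]
wrist_force: [0.9, -0.2, -4.1]
opening: 0.0165
grasp_force: 78.2
time: 10.45
ee_pos: [0.4206, -0.1833, 0.3003]
tcp_rot: [-180.0, -0.0, 85.8]
wrist_force: [0.8, -0.1, -4.6]
opening: 0.0161
grasp_force: 78.2
```

View pics/s1.png

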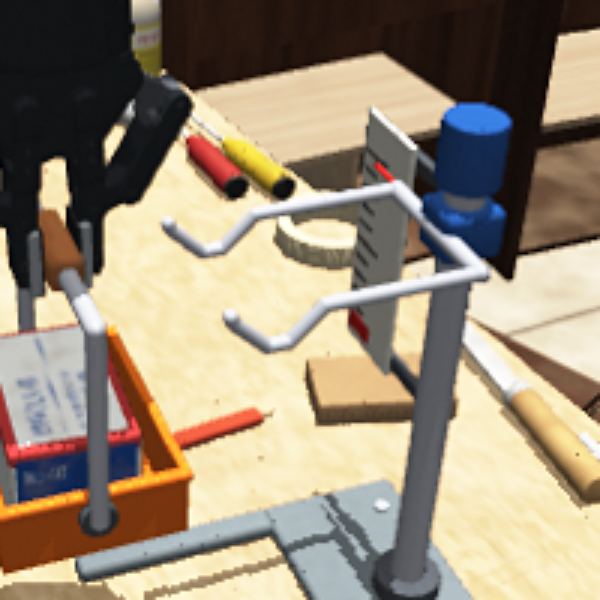

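The tote hangs level in the hand in front of the hooks. The near bar corner is at about (261,237) in side, and the hook V bottoms are at about (299,213) and (320,244). I'll check the alignment numerically.

```bash
python3 - <<'E'
from h import *
np.set_printoptions(precision=4,suppress=True)
u=np.array([.0741,.9973,0]);g=np.array([.4206,-.1833,.319])
print("bar corner pred",proj("side",g-.069*u),"grip",proj("side",g))
S=np.array([.519,-.191,.2698])
for e in(.045,-.045): print("vertex pred",e,proj("side",S+e*u),proj("top",S+e*u))
for e in(.045,-.045): print("tip pred",e,proj("side",S+e*u+np.array([-.024*.9973,.024*.0741,.021])))
for p in((230+208/3,130+247/3),(230+270/3,130+343/3)): print(plane("side",p,.2698))
print(bot.get_obs()["wrist_force"],bot.get_obs()["time"])
E
```

```text
bar corner pred [[261.0957 240.1989]] grip [[247.1433 213.1181]]
vertex pred 0.045 [[299.5281 214.0447]] [[327.4334 241.3379]]
vertex pred -0.045 [[321.5429 245.4428]] [[367.7566 244.4218]]
tip pred 0.045 [[285.8009 205.5813]]
tip pred -0.045 [[306.8794 236.9213]]
[ 0.5243 -0.1413  0.2698]
[ 0.5148 -0.2326  0.2698]
[ 0.0501 -0.0892 -3.6689] 10.55
```

```bash
python3 -m crank '[{"gripper":5,"travel":[0,4,0],"twist":[0,0,0]},{"gripper":5,"travel":[0,8,0],"twist":[0,0,0]},{"gripper":5,"travel":[0,12,0],"twist":[0,0,0]},{"gripper":5,"travel":[0,14,0],"twist":[0,0,0]},{"gripper":5,"travel":[0,14,0],"twist":[0,0,0]},{"gripper":5,"travel":[0,14,0],"twist":[0,0,0]},{"gripper":5,"travel":[0,12,0],"twist":[0,0,0]},{"gripper":5,"travel":[0,10,0],"twist":[0,0,0]},{"gripper":5,"travel":[0,7,0],"twist":[0,0,0]},{"gripper":5,"travel":[0,3,0],"twist":[0,0,0]},{"gripper":5,"travel":[0,0,0],"twist":[0,0,0]},{"gripper":5,"travel":[0,0,0],"twist":[0,0,0]}]'
python3 - <<'E'
from h import *
s=bot.camera("side")[:,:,::-1]
cv2.imwrite("pics/side2.png",s);cv2.imwrite("pics/s2.png",cv2.resize(s[150:300,260:420],None,fx=4,fy=4))
f=[]
for i in range(8): bot.camera("side"); f.append(bot.get_obs()["wrist_force"][2])
print(np.mean(f),np.std(f))
E
```

```text
time: 12.05
ee_pos: [0.5181, -0.1908, 0.3005]
tcp_rot: [180.0, 0.0, 85.8]
wrist_force: [-0.2, -0.1, -3.8]
opening: 0.0167
grasp_force: 78.3
-4.150547770328497 0.4806631376207906
```

View pics/s2.png

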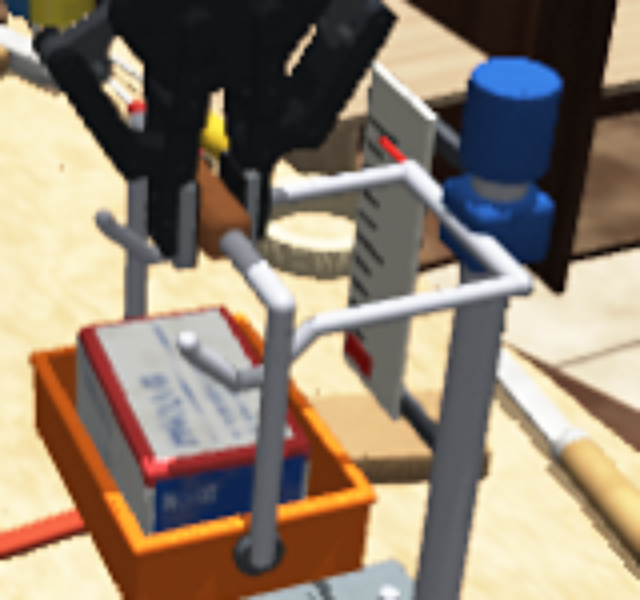

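The bar is above both V notches, with the near corner at about (331,224) in side and the near hook V at (320,245). Load is about 4.15 N, so expected travel is about 50 mm. I'll lower to just above contact, then go slowly.

```bash
python3 -m crank '[{"gripper":5,"travel":[0,0,3],"twist":[0,0,0]},{"gripper":5,"travel":[0,0,5],"twist":[0,0,0]},{"gripper":5,"travel":[0,0,5],"twist":[0,0,0]},{"gripper":5,"travel":[0,0,5],"twist":[0,0,0]},{"gripper":5,"travel":[0,0,4],"twist":[0,0,0]},{"gripper":5,"travel":[0,0,4],"twist":[0,0,0]},{"gripper":5,"travel":[0,0,3],"twist":[0,0,0]},{"gripper":5,"travel":[0,0,2],"twist":[0,0,0]},{"gripper":5,"travel":[0,0,2],"twist":[0,0,0]},{"gripper":5,"travel":[0,0,2],"twist":[0,0,0]},{"gripper":5,"travel":[0,0,2],"twist":[0,0,0]},{"gripper":5,"travel":[0,0,2],"twist":[0,0,0]}]'
python3 -m crank '[{"gripper":5,"travel":[0,0,2],"twist":[0,0,0]},{"gripper":5,"travel":[0,0,2],"twist":[0,0,0]},{"gripper":5,"travel":[0,0,2],"twist":[0,0,0]},{"gripper":5,"travel":[0,0,2],"twist":[0,0,0]},{"gripper":5,"travel":[0,0,2],"twist":[0,0,0]},{"gripper":5,"travel":[0,0,2],"twist":[0,0,0]},{"gripper":5,"travel":[0,0,0],"twist":[0,0,0]}]'
python3 - <<'E'
from h import *
f=[]
for i in range(8): s=bot.camera("side"); f.append(bot.get_obs()["wrist_force"])
print(np.mean(f,0))
s=s[:,:,::-1];cv2.imwrite("pics/side3.png",s);cv2.imwrite("pics/s3.png",cv2.resize(s[150:300,260:420],None,fx=4,fy=4))
E
```

```text
time: 14.0
ee_pos: [0.5184, -0.1908, 0.2612]
tcp_rot: [180.0, 0.0, 85.8]
wrist_force: [0.3, -0.3, -3.9]
opening: 0.0169
grasp_force: 78.3
time: 14.88
ee_pos: [0.5183, -0.1908, 0.2491]
tcp_rot: [-180.0, -0.0, 85.8]
wrist_force: [1.4, 0.0, -3.2]
opening: 0.0166
grasp_force: 78.4
[ 0.36201566  0.01584419 -2.8948921 ]
```

View pics/s3.png

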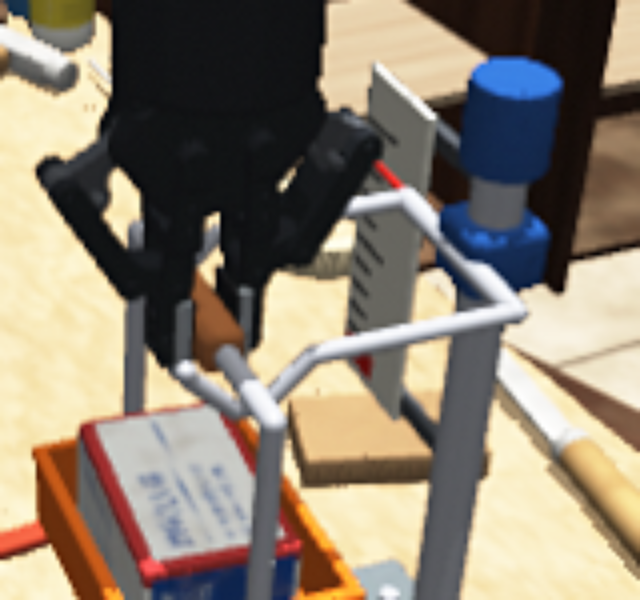

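The bar sits in the near notch at about (320,250). The carriage has dropped about 14 mm, which agrees with the 1.25 N shed. I'll continue slowly.

```bash
python3 -m crank '[{"gripper":5,"travel":[0,0,2],"twist":[0,0,0]},{"gripper":5,"travel":[0,0,3],"twist":[0,0,0]},{"gripper":5,"travel":[0,0,3],"twist":[0,0,0]},{"gripper":5,"travel":[0,0,3],"twist":[0,0,0]},{"gripper":5,"travel":[0,0,3],"twist":[0,0,0]},{"gripper":5,"travel":[0,0,3],"twist":[0,0,0]},{"gripper":5,"travel":[0,0,3],"twist":[0,0,0]},{"gripper":5,"travel":[0,0,3],"twist":[0,0,0]},{"gripper":5,"travel":[0,0,3],"twist":[0,0,0]},{"gripper":5,"travel":[0,0,2],"twist":[0,0,0]},{"gripper":5,"travel":[0,0,2],"twist":[0,0,0]},{"gripper":5,"travel":[0,0,0],"twist":[0,0,0]}]'
python3 - <<'E'
from h import *
f=[]
for i in range(25): s=bot.camera("side"); f.append(bot.get_obs()["wrist_force"])
print(np.mean(f,0),np.std(f,0)/5,bot.get_obs()["ee_pos"],bot.get_obs()["torque"])
cv2.imwrite("pics/side4.png",s[:,:,::-1])
E
```

```text
time: 16.77
ee_pos: [0.5183, -0.1908, 0.2192]
tcp_rot: [-180.0, -0.0, 85.8]
wrist_force: [-0.9, 0.2, -0.0]
opening: 0.0165
grasp_force: 78.6
[ 0.19159748 -0.18637178 -0.70408493] [0.10563891 0.09093509 0.09540526] [ 0.5183428  -0.19081646  0.21928028] [-0.06846395 -0.07620648 -0.02562307]
```

```bash
python3 -m crank '[{"gripper":5,"travel":[0,0,1],"twist":[0,0,0]},{"gripper":5,"travel":[0,0,2],"twist":[0,0,0]},{"gripper":5,"travel":[0,0,2],"twist":[0,0,0]},{"gripper":5,"travel":[0,0,1],"twist":[0,0,0]},{"gripper":5,"travel":[0,0,1],"twist":[0,0,0]},{"gripper":5,"travel":[0,0,0],"twist":[0,0,0]},{"gripper":5,"travel":[0,0,0],"twist":[0,0,0]}]'
python3 - <<'E'
from h import *
f=[]
for i in range(30): s=bot.camera("side"); f.append(bot.get_obs()["wrist_force"])
print(np.mean(f,0),np.std(f,0)/5.5,bot.get_obs()["ee_pos"],bot.get_obs()["time"])
s=s[:,:,::-1];cv2.imwrite("pics/side5.png",s);cv2.imwrite("pics/s5.png",cv2.resize(s[150:300,260:420],None,fx=4,fy=4))
E
```

```text
time: 18.9
ee_pos: [0.5184, -0.1908, 0.2123]
tcp_rot: [-180.0, -0.0, 85.8]
wrist_force: [-0.4, 0.6, -1.0]
opening: 0.0165
grasp_force: 78.7
[ 0.46158408  0.0252556  -0.05137516] [0.09231193 0.09651887 0.10254818] [ 0.51835061 -0.19078163  0.21229482] 20.4
```

View pics/s5.png

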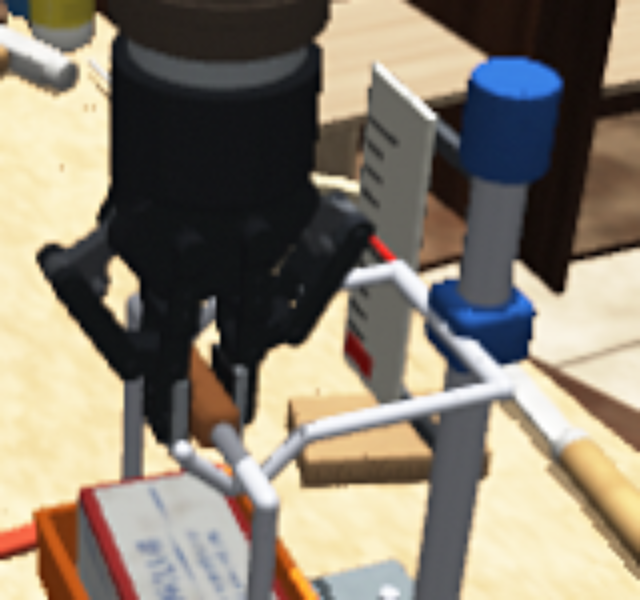

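The bar is seated in the notches, the carriage is down and the residual force is about 0 N. I release gently.

```bash
python3 -m crank '[{"gripper":10,"travel":[0,0,0],"twist":[0,0,0]},{"gripper":14,"travel":[0,0,0],"twist":[0,0,0]},{"gripper":16,"travel":[0,0,0],"twist":[0,0,0]}]' 20
python3 -m crank '[{"gripper":18,"travel":[0,0,0],"twist":[0,0,0]},{"gripper":20,"travel":[0,0,0],"twist":[0,0,0]},{"gripper":24,"travel":[0,0,0],"twist":[0,0,0]},{"gripper":30,"travel":[0,0,0],"twist":[0,0,0]},{"gripper":40,"travel":[0,0,0],"twist":[0,0,0]},{"gripper":50,"travel":[0,0,0],"twist":[0,0,0]},{"gripper":50,"travel":[0,0,0],"twist":[0,0,0]},{"gripper":50,"travel":[0,0,0],"twist":[0,0,0]}]'
python3 - <<'E'
from h import *
f=[]
for i in range(8): s=bot.camera("side"); f.append(bot.get_obs()["wrist_force"])
print(np.mean(f,0))
s=s[:,:,::-1];cv2.imwrite("pics/side6.png",s)
a=cv2.imread("pics/side5.png");p=lambda im:np.argwhere(cv2.inRange(cv2.cvtColor(im,cv2.COLOR_BGR2HSV),(100,150,50),(125,255,255))[215:250,362:396]).mean(0)
print("carriage before/after",p(a),p(s))
o=lambda im:np.argwhere(cv2.inRange(cv2.cvtColor(im,cv2.COLOR_BGR2HSV),(8,180,60),(22,255,255))[260:340,260:370]).mean(0)
print("tote",o(a),o(s))
cv2.imwrite("pics/s6.png",cv2.resize(s[150:340,240:410],None,fx=3,fy=3))
E
```

```text
time: 20.78
ee_pos: [0.5184, -0.1908, 0.2123]
tcp_rot: [180.0, -0.0, 85.8]
wrist_force: [-0.2, 0.4, 0.3]
opening: 0.0169
grasp_force: 78.7
time: 21.78
ee_pos: [0.5184, -0.1908, 0.2123]
tcp_rot: [-180.0, -0.0, 85.8]
wrist_force: [0.2, -0.1, 0.6]
opening: 0.0499
grasp_force: 0.0
[-0.25376499  0.09311743 -0.03085263]
carriage before/after [15.54934211 18.69407895] [16.33779264 18.49498328]
tote [55.66499373 48.4033877 ] [55.9769821  48.96930946]
```

View pics/s6.png

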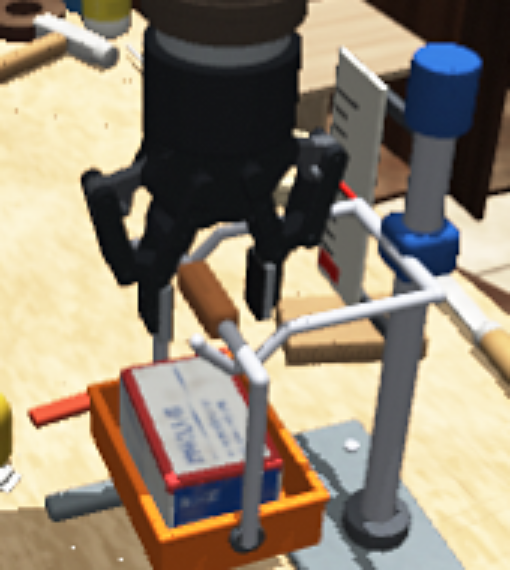

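After release the carriage moved less than 1 px. The tote hangs in both hooks with the carton in it and the fingers free. I withdraw straight up.

```bash
python3 -m crank '[{"gripper":50,"travel":[0,0,-3],"twist":[0,0,0]},{"gripper":50,"travel":[0,0,-6],"twist":[0,0,0]},{"gripper":50,"travel":[0,0,-12],"twist":[0,0,0]},{"gripper":50,"travel":[0,0,-20],"twist":[0,0,0]},{"gripper":50,"travel":[0,0,-20],"twist":[0,0,0]},{"gripper":50,"travel":[0,0,-20],"twist":[0,0,0]},{"gripper":50,"travel":[0,0,-20],"twist":[0,0,0]},{"gripper":50,"travel":[0,0,-12],"twist":[0,0,0]},{"gripper":50,"travel":[0,0,-5],"twist":[0,0,0]},{"gripper":50,"travel":[0,0,0],"twist":[0,0,0]},{"gripper":50,"travel":[0,0,0],"twist":[0,0,0]},{"gripper":50,"travel":[0,0,0],"twist":[0,0,0]}]'
python3 - <<'E'
from h import *
p=lambda im:np.argwhere(cv2.inRange(cv2.cvtColor(im,cv2.COLOR_BGR2HSV),(100,150,50),(125,255,255))[215:250,362:396]).mean(0)
o=lambda im:np.argwhere(cv2.inRange(cv2.cvtColor(im,cv2.COLOR_BGR2HSV),(8,180,60),(22,255,255))[260:340,260:370]).mean(0)
for i in range(40):
    s=bot.camera("side")[:,:,::-1]
    if i%5==0: print(p(s).round(2),o(s).round(2))
cv2.imwrite("pics/side7.png",s)
print(bot.get_obs()["time"])
E
```

```text
time: 23.68
ee_pos: [0.5182, -0.1907, 0.3298]
tcp_rot: [-180.0, -0.0, 85.8]
wrist_force: [-1.1, -0.6, 0.1]
opening: 0.0498
grasp_force: 0.0
[16.37 18.51] [56.11 48.91]
[16.37 18.51] [56.17 48.88]
[16.34 18.53] [56.14 48.98]
[16.37 18.51] [56.12 48.88]
[16.41 18.49] [56.11 48.95]
[16.41 18.49] [56.11 48.89]
[16.37 18.51] [56.11 48.89]
[16.37 18.51] [56.14 48.93]
25.675
```

View pics/side7.png

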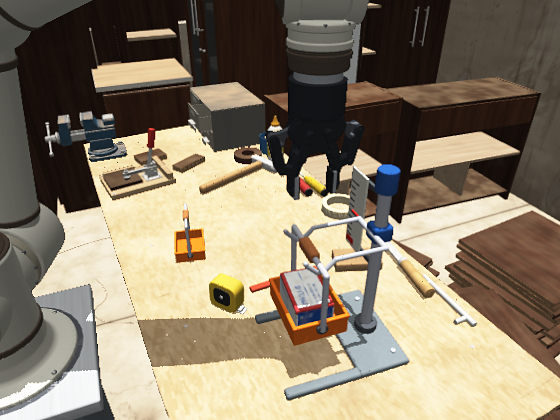

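The tote hangs at rest in both hooks at about (308,305). The tape at (227,292), the pencil and the sanding block look unmoved, and the gripper is clear above.

```bash
python3 -c "
from workcell import bot
print(bot.job_done())"
```

```text
the job is handed in; nothing more can be done
None
```

The job is handed in: the tote hangs at rest from both scale hooks with the carton in it (about 0.42 kg in all by the wrist force), the pointer barely moved on release (about 1–2 mm), the gripper is clear, and the tape, pencil and sanding block look unmoved in the last picture.

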